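# Weigh the lidded pail on the spring hand scale

### The arm

A 6-joint arm with a two-finger parallel gripper is mounted at the origin on the work surface. World frame = base frame: x ahead of the robot, y to its left, z up, the work surface at z = 0. Lengths are in m, angles in rad, forces in N, time in s.
With the tool pointing down it reaches from about 0.35 to 1 m from the base axis. Payload 7.1 kg.
Tool frame: the origin (TCP) lies on the centre line of the jaws, within the pads' length; the fingertips stand 8 mm ahead of it and the grasp point (between the pads) lies 11 mm behind it; z points along the fingers, y is the line along which they close (so a half turn about z gives the same grasp; the last joint's range is limited). The gripper opens to 85 mm and grips with 20 to 120 N. Pads are 22 mm wide; open, the fingers measure 114 mm over their backs; the gripper's body (76 mm by 85 mm) begins 54 mm behind the grasp point. The pads swing forward as they close: fully open they stand 13 mm farther back than shut.
Start: joints at [-1.152, 0.423, 1.63, -0, 1.089, -0.019], TCP at [0.265, -0.566, 0.218] pointing down, gripper open.
Joint ranges: [-3, 3], [-0.9, 2.11], [0.09, 2.58], [-1.31, 4.45], [0.11, 2.69], [-2.54, 2.54]. Speed limits (rad/s): [2.39, 2.39, 3.01, 3.14, 3.14, 3.14].

### API

Orientations are given as a 3x3 rotation matrix whose columns are the frame's x, y, z axes.
In Python, from station import env gives the robot as it stands.
- The arm moves only by the shell command python3 -m pendant 'ROWS' [OPENING]. ROWS is text: rows parted by semicolons, each of 4 numbers parted by spaces: the shift along the world's x, y, z in cm, then the turn about the world's z in rad. In form: tx ty tz twist; .... A call has 1 to 20 rows; each row is the pose to reach, as a shift and turn from the pose commanded when the call began; what a row does not reach only later rows make up. A row lasts 1/8 s, in which the tool goes at most 62.5 mm and 10.7 degrees, less where a joint would pass 70% of its speed; a pose out of reach is approached as far as the arm can. A call with a gripper value outside its range is refused whole. OPENING is the finger opening in cm, from 0 to 8.54, set as the call begins (- or left out, the last holds). The fingers move at their own pace and stop on an object; the grip force is fixed at half the most. Time passes only in rows, so rows that repeat a pose let the fingers close. It gives the time, the measured TCP pose, the force, the opening and the grip force at its end, in the units of the state.
- env.sense(): the state, without advancing time (a new reading comes with each control period).
- env.grab_frame(name): name is "scene" or "top" or "wrist"; returns (picture, depth): 480x640x3 uint8, red, green, blue; 480x640 float32, m along the optical axis (not along the pixel's ray), 0 where there is no reading.
- env.calibration(name): a dict with "fx", "fy", "cx", "cy" (pixels), "camera_from_world" (4x4, takes a point from world to camera coordinates). Camera axes: x right, y down, z forward; pixel columns grow to the right and rows downward; lengths in m; the calibration is good to about 2 mm. A picture is of the moment at which its call begins: read the wrist's pose just before it. calibration takes no time and is no camera call; for the wrist camera it gives the pose at the moment of the call.
- env.job_done(): hands the job in; it is judged then, once.
The state is a dict: "time": time; "joints": joint angles; "qd": joint speeds; "joint_efforts": joint torques, N m; "position": TCP position; "ee_rot": TCP orientation; "wrist_force": force on the tool from outside, world axes, zero at the start; "moment": the same for the moment, N m; "opening": opening from 0.0 (shut) to 1.0 (fully open); "gripper_force": force on a finger pad.
Only numpy, scipy, OpenCV 4.12 (cv2) and the standard library are available. Lean on these libraries where they do the work, as an engineer would, in place of code of your own. Each camera call takes 0.05 s, during which the arm holds its last target. There are 200 camera calls.

### The job

Weigh the lidded pail: take the spring hand scale off its rack by the cross handle, catch its hook under the crimp in the middle of the pail's wire handle, and raise it slowly, without running the scale to the end of its range, until the pail hangs free a finger's breadth (5 to 15 mm) above the rim of its stand, and hold it still there for two seconds so that the weight can be read. Then lower the pail gently until it sits flat in its stand, unhook it, and hang the scale back on both arms of the rack. Touch the pail with nothing but the hook, never lift it more than 4 cm, do not jerk or press on it, and leave everything else alone.

Things in the scene. Friction and masses are not known exactly. Their poses are not given: they have to be found in the camera images.
- scale: Spring hand scale, 260 g, hung upright on the rack. Origin: centre of its black cross handle, a bar 100 mm long (own y), 22 thick (own x), 20 high; own z up. Below: a neck, then a metal case 40 wide (y), 22 thick (x), 30 to 102 mm below the origin, white face with pointer; then a steel hook bent in the own x-z plane, mouth open to own +x; its lowest point is 157 mm below the origin, unloaded.
- hook_seat (a point): Where the pail's handle comes to rest in the hook: upper side of the bowl's 7 mm wire, on the scale's axis, 150 mm below the scale's origin unloaded, lower by the stretch. Inside, the bowl is 23 mm wide. The hook's back stands 15 mm to own -x, the tip 15 mm to own +x; the tip's top is 15 mm above this point, and above the tip the mouth is open up to 33 mm above this point.
- plunger (a joint): Stretch of the scale's spring in m, as the pointer shows: 0 unloaded (on its upper stop), 0.060 at the lower end stop (7.2 N, 0.73 kg); over 0.058 counts as the end of its range. 120 N per metre, the hook's own weight balanced out.
- pail: White round lidded pail, 104 mm across at the foot, 125 at the lid, lid top 60 mm above the origin; unknown contents, 0.19 to 0.62 kg in all. Origin: centre of its underside; own z up. A rigid 6 mm wire handle stands upright over it in the own y-z plane, 128 mm wide, with a crimp (upward kink, 10 mm wide inside, sides sloping 40 degrees) at its middle.
- pail_eye (a point): Centre of the wire at the crimp, top of the pail's handle, 116.5 mm above the pail's origin, 56 mm above the lid. The wire there runs along the pail's own y, so the hook comes in along the pail's own x, from either side, and holds from below.
- stand: Low turned wooden dish, fixed on the worktop, in which the pail stands. Origin: centre of its underside. Floor 5 mm above the origin, rim top 12 mm above it, 146 mm outside diameter; the pail's foot has about 7 mm of room all round. Seated, the pail's origin is 5 mm above this origin.
- rack: Fixed rack: wooden foot, two black steel arms 8 mm wide, 72 mm apart between centres, tops 176 mm high, reaching to own -x from posts at own x +94 mm. Origin: on the worktop below the middle of the seat. The handle lies across the arms along own y, between upturned tips (x -25 mm) and back stops (x +25), which rise to 186 mm. Open between the arms and to own -x.
- rack_seat (a point): Middle of the rack's seat, on the level of the arms' tops, 176 mm above the worktop; the hanging scale's origin is 10 mm above it.
- spice_jar: Small glass jar with dark lid, bystander, 48 mm across, 85 mm high, stands between pail and rack. Origin: centre of its underside.
- mug_grey: Grey mug, bystander, 74 mm across, 88 mm high. Origin: centre of its underside.
- mug_clay: Clay-coloured mug, bystander, 76 mm across, 85 mm high. Origin: centre of its underside.
- bowl: White bowl, bystander, 130 mm across, 50 mm high. Origin: centre of its underside.
- oil_bottle: Green glass bottle, bystander, 60 mm across, 190 mm high, far left. Origin: centre of its underside.
- coffee_tin: Steel tin, bystander, 74 mm across, 110 mm high, far right. Origin: centre of its underside.
- spoon: Wooden spoon lying across in front of the robot, bystander. Origin: on the worktop under it.
Not all that is in view belongs to the job. Several things have the shape of the scale; the one meant has the colours described above.

How it is judged:
On the way:
1. the pail hangs from the hook of the hand-held scale, level and still, its underside 4 to 17 mm above the rim of the stand, for 1.8 s (z of pail in the frame of stand between 0.016 and 0.029 m and contact force between pail and stand below 0.05 N and contact force between scale and pail above 1 N and contact force between the fingers and scale above 1 N and angle between pail's own z axis and vertical below 0.15 rad and linear speed of pail below 0.04 m/s), for 1.8 s.
At the end, for the whole second after the job is handed in: Pail flat in its stand (centre within 11 mm, tilt under 0.03 rad, on the floor within 2.5 mm), unhooked, at rest. Scale at rest, hanging by its handle on both rack arms (within 20 mm of the seat, height within 5 mm, upright within 0.08 rad, handle along rack y within 0.3 rad) (horizontal distance between pail and stand below 0.011 m and z of pail in the frame of stand below 0.0075 m and angle between pail's own z axis and vertical below 0.03 rad and linear speed of pail below 0.01 m/s and contact force between scale and pail below 0.05 N and horizontal distance between scale and rack below 0.02 m and z of scale in the frame of rack between 0.181 and 0.191 m and angle between scale's own z axis and vertical below 0.08 rad and angle between the y axis of scale and the y axis of rack, either way round below 0.3 rad and linear speed of scale below 0.02 m/s and contact force between scale and rack above 1 N); the robot touches nothing.
It fails at once if the scale is run to the end of its range (stretch over 58 mm) (value of joint plunger above 0.058 m).
It fails at once if the pail is lifted more than 40 mm or tipped by more than 0.35 rad (z of pail in the frame of stand above 0.045 m or angle between pail's own z axis and vertical above 0.35 rad).
It fails at once if the pail is set down or pressed hard on its stand (over 16 N), or the hook jerked or pushed hard against it (over 12 N) (contact force between pail and stand above 16 N or contact force between scale and pail above 12 N).
It fails at once if the gripper or arm touches the pail (contact force between any of the fingers, the arm and pail above 0.5 N).
It fails at once if a bystander is moved by more than 20 mm (distance of any of spice_jar, mug_grey, mug_clay, bowl, oil_bottle, coffee_tin, spoon from where it was at the start of the episode above 0.02 m).
It also fails if it takes over 72 s, if anything falls off the work surface, if the arm or the gripper's body presses on something with over 40 N, if the wrist force passes 120 N, or if a joint passes its speed limit or range.

## Working session

There is one attempt and no reset: what is moved stays moved. The work goes in short steps, Python scripts to look and compute and a shell command to move; the robot and the scene stay as the last step left them, time stands still between calls to the robot, and variables do not carry over. Pictures are saved under pics/ and viewed, at most 10 in all, crops included, and the job is handed in when it is done.

```bash
ls; mkdir -p pics; cat > h.py <<'E'
import numpy as np, cv2
from station import env
def snap(n,f=None):
    c=env.calibration(n); p,d=env.grab_frame(n)
    if f: cv2.imwrite('pics/'+f,p[:,:,::-1])
    return p,d,c
def cloud(d,c):
    v,u=np.mgrid[:d.shape[0],:d.shape[1]]
    P=np.stack([(u-c['cx'])/c['fx']*d,(v-c['cy'])/c['fy']*d,d],-1)
    M=np.array(c['camera_from_world']); W=(P-M[:3,3])@M[:3,:3]
    W[d<=0]=np.nan
    return W
E
python3 - <<'E'
from h import *
print({k:np.round(v,3) for k,v in env.sense().items()})
for n in('scene','top'):
    p,d,c=snap(n,n+'1.png'); np.savez('pics/'+n,p=p,d=d,W=cloud(d,c))
    M=np.array(c['camera_from_world']);print(n,np.round(-M[:3,:3].T@M[:3,3],3),np.round(M[2,:3],3),c['fx'])
E
```

```text
pics
{'time': np.float64(0.0), 'joints': array([-1.152,  0.424,  1.631, -0.   ,  1.089, -0.019]), 'qd': array([-0.001,  0.003,  0.002, -0.001,  0.001,  0.002]), 'joint_efforts': array([-2.0000e-03, -5.5738e+01, -2.8174e+01, -0.0000e+00,  7.0000e-03,
       -0.0000e+00]), 'position': array([ 0.265, -0.566,  0.217]), 'ee_rot': array([[ 0.906,  0.424, -0.001],
       [ 0.424, -0.906,  0.001],
       [ 0.   , -0.002, -1.   ]]), 'wrist_force': array([-0.262,  0.343,  0.637]), 'moment': array([-0.058,  0.027, -0.027]), 'gripper_force': np.float64(0.0), 'opening': np.float64(0.999)}
scene [1.158 0.323 0.942] [-0.598 -0.293 -0.746] 436.0484472076986
top [ 0.382 -0.014  1.171] [ 0.139  0.024 -0.99 ] 467.40285743476835
```

View pics/scene1.png

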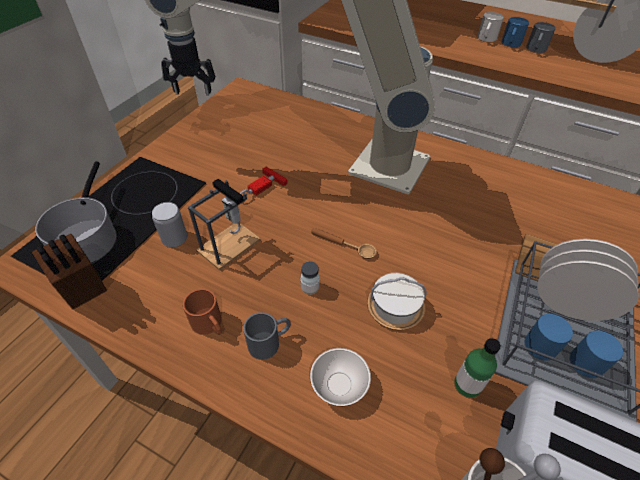

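View pics/top1.png

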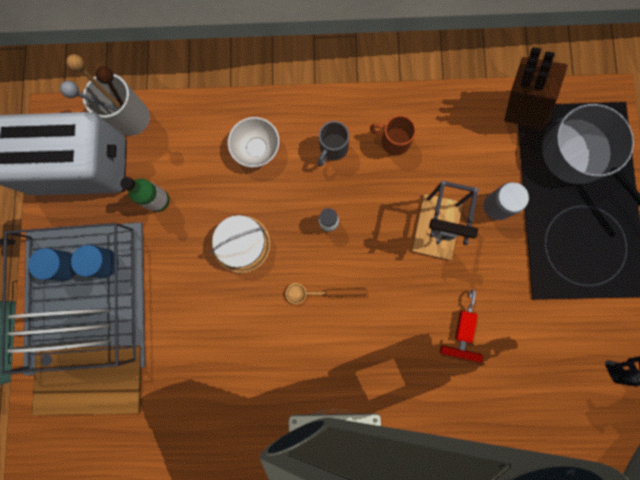

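The scene shows two things shaped like the scale: a black-handled one with a metal case hanging on the rack (scene 228,190; top 453,229), and a red one lying on the worktop (scene 262,182; top 465,335). By its colours I choose the black one on the rack. Next I'll check it in a close crop and measure.

```bash
python3 - <<'E'
from h import *
T=np.load('pics/top.npz');S=np.load('pics/scene.npz')
a=cv2.resize(S['p'][165:275,180:290],(600,600),interpolation=cv2.INTER_CUBIC)
cv2.imwrite('pics/crop1.png',a[:,:,::-1])
def fit(W,m,lab):
    P=W[m]
    if len(P)<5: print(lab,len(P));return
    r=cv2.minAreaRect((P[:,:2]*1000).astype(np.float32))
    _,_,vt=np.linalg.svd(P[:,:2]-P[:,:2].mean(0),full_matrices=False)
    print(lab,len(P),'mean',P.mean(0).round(4),'rect',np.round(r[0],1),np.round(r[1],1),'dir',vt[0].round(3),'z',np.nanpercentile(P[:,2],[5,50,95]).round(3))
for n,D,rh,rp in(('top',T,(415,490,210,250),(200,280,205,280)),('scene',S,(185,270,165,250),(360,435,265,330))):
    W=D['W'];p=D['p'].astype(int);z=W[:,:,2]
    def box(r):
        m=np.zeros(z.shape,bool);m[r[2]:r[3],r[0]:r[1]]=1;return m
    dark=p.max(2)<70
    fit(W,box(rh)&(z>.188)&(z<.205)&dark,n+' handle')
    fit(W,box(rh)&(z>.165)&(z<.188),n+' arms')
    fit(W,box(rh)&(z>.03)&(z<.16)&(p.min(2)>90),n+' case')
    fit(W,box(rp)&(z>.055)&(z<.072),n+' lid')
    fit(W,box(rp)&(z>.085)&(z<.14),n+' wire')
    m=box(rp)&(z>.112)&(z<.14); fit(W,m,n+' wiretop')
    fit(W,box(rp)&(z>.009)&(z<.016),n+' rim')
W=S['W'];m=np.zeros(W.shape[:2],bool);m[165:275,180:290]=1;z=W[:,:,2]
for lo,hi in((.17,.19),(.19,.2)):
    P=W[m&(z>lo)&(z<hi)];print(lo,np.round(P[::max(1,len(P)//25)],3).tolist())
E
```

```text
top handle 459 mean [ 0.5241 -0.2624  0.196 ] rect [ 518.9 -259.6] [96.4 50.4] dir [0.25  0.968] z [0.191 0.196 0.199]
top arms 219 mean [ 0.5319 -0.2699  0.179 ] rect [ 534.5 -261.2] [92.1 75.3] dir [ 0.011 -1.   ] z [0.172 0.178 0.187]
top case 4
top lid 1984 mean [0.5253 0.2182 0.0649] rect [527.4 219.8] [125.  124.7] dir [-0.939 -0.345] z [0.061 0.065 0.069]
top wire 137 mean [0.5273 0.2178 0.1108] rect [527.1 219.4] [  6.1 120.6] dir [-0.412  0.911] z [0.093 0.112 0.124]
top wiretop 68 mean [0.5266 0.22   0.1185] rect [527.2 218.9] [ 5.9 66.3] dir [-0.415  0.91 ] z [0.113 0.118 0.125]
top rim 257 mean [0.5021 0.1948 0.0121] rect [513.3 206.5] [104.  142.3] dir [-0.771  0.637] z [0.009 0.012 0.015]
scene handle 264 mean [ 0.5284 -0.2588  0.195 ] rect [ 525.7 -262. ] [99.6 23.1] dir [-0.246 -0.969] z [0.19  0.196 0.198]
scene arms 546 mean [ 0.5739 -0.269   0.1763] rect [ 560.6 -270.9] [ 98.2 129. ] dir [ 0.875 -0.484] z [0.169 0.176 0.186]
scene case 115 mean [ 0.5154 -0.2711  0.1057] rect [ 493.  -282.3] [280.9  40.4] dir [0.9   0.436] z [0.035 0.113 0.158]
scene lid 1649 mean [
[... 995 characters left out ...]
], [0.606, -0.241, 0.173], [0.628, -0.253, 0.179], [0.629, -0.25, 0.175]]
0.19 [[0.508, -0.309, 0.196], [0.518, -0.308, 0.197], [0.521, -0.305, 0.197], [0.523, -0.31, 0.193], [0.514, -0.285, 0.196], [0.522, -0.285, 0.199], [0.524, -0.291, 0.194], [0.527, -0.295, 0.192], [0.519, -0.269, 0.197], [0.524, -0.272, 0.195], [0.531, -0.276, 0.196], [0.52, -0.253, 0.198], [0.524, -0.256, 0.196], [0.532, -0.259, 0.198], [0.534, -0.265, 0.193], [0.524, -0.241, 0.196], [0.531, -0.239, 0.199], [0.536, -0.245, 0.197], [0.538, -0.253, 0.192], [0.533, -0.226, 0.199], [0.537, -0.232, 0.196], [0.539, -0.241, 0.19], [0.528, -0.218, 0.192], [0.535, -0.219, 0.194], [0.539, -0.215, 0.196], [0.546, -0.217, 0.194]]
```

View pics/crop1.png

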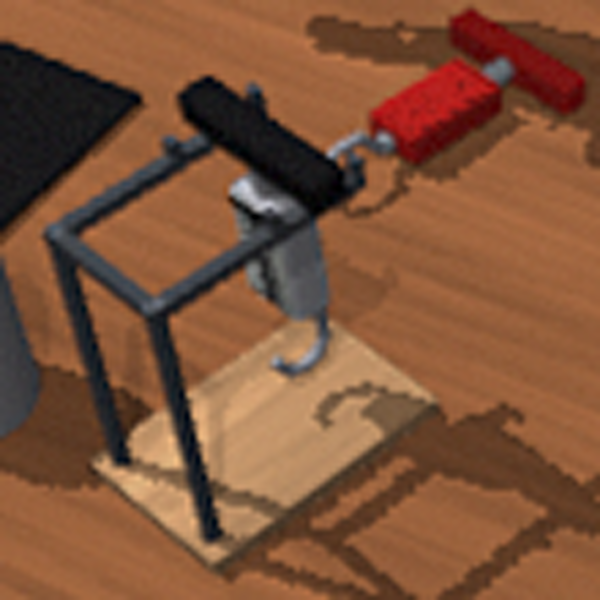

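The crop confirms it: black handle, metal case. The hook's tip (crop 285,370) points to the posts, so the mouth faces rack +x. Measured: scale at (0.525, -0.262) with yaw -0.253, and pail eye at (0.527, 0.220) with yaw +0.425.

```bash
python3 -m pendant '2 2 2 0.05; 5 6 4 0.15; 8 9.5 5 0.27; 11 13 5 0.4; 14.5 17 5 0.53; 18 21 5 0.66; 21.5 25 5 0.77; 24 28 5 0.85; 25.5 30 5 0.88; 26 30.4 5 0.88; 26 30.4 5 0.88; 26 30.4 5 0.88' 8.5
python3 - <<'E'
from h import *
s=env.sense();print(s['position'].round(4),s['ee_rot'].round(3).tolist())
p,d,c=snap('wrist','w1.png');W=cloud(d,c);z=W[:,:,2]
m=(z>.193)&(z<.201)&(p.max(2)<80)&(np.hypot(W[:,:,0]-.525,W[:,:,1]+.262)<.07);P=W[m]
r=cv2.minAreaRect((P[:,:2]*1000).astype(np.float32));_,_,vt=np.linalg.svd(P[:,:2]-P[:,:2].mean(0),full_matrices=False)
print(len(P),P.mean(0),r,vt[0])
E
```

```text
time: 1.6
position: [0.5243, -0.2629, 0.2677]
ee_rot: [[0.252, 0.968, -0.0], [0.968, -0.252, -0.0], [-0.0, -0.0, -1.0]]
wrist_force: [0.6, -0.7, -0.5]
opening: 0.997
gripper_force: 0.0
[ 0.5243 -0.2629  0.2677] [[0.252, 0.968, -0.0], [0.968, -0.252, -0.0], [-0.0, -0.0, -1.0]]
4495 [ 0.52526654 -0.25978825  0.19563297] ((524.3924560546875, -263.04229736328125), (98.21890258789062, 21.422054290771484), 75.24324798583984) [-0.25212289 -0.96769522]
```

View pics/w1.png

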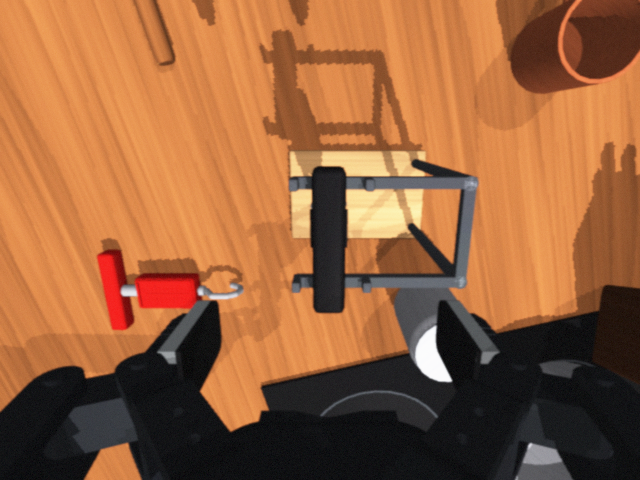

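The wrist view shows the black handle centred at (329,240) across both arms, with its ends clear and the fingers straddling it. It's aligned, so I'll descend and grip.

```bash
python3 -m pendant '0 0 -2 0; 0 0 -5 0; 0 0 -7.5 0; 0 0 -8.8 0; 0 0 -9.1 0; 0 0 -9.1 0; 0 0 -9.1 0' 8.5
python3 -m pendant '0 0 0 0; 0 0 0 0; 0 0 0 0; 0 0 0 0; 0 0 0 0; 0 0 0 0; 0 0 0 0; 0 0 0 0; 0 0 0 0' 1.2
```

```text
time: 2.52
position: [0.5256, -0.2624, 0.1778]
ee_rot: [[0.25, 0.968, 0.002], [0.968, -0.25, -0.001], [-0.0, 0.002, -1.0]]
wrist_force: [-0.2, 0.5, 0.1]
opening: 0.992
gripper_force: 0.0
time: 3.65
position: [0.5251, -0.2621, 0.1772]
ee_rot: [[0.25, 0.968, 0.0], [0.968, -0.25, -0.0], [-0.0, 0.0, -1.0]]
wrist_force: [-2.5, 1.5, 5.6]
opening: 0.231
gripper_force: 59.1
```

```bash
python3 -m pendant '0 0 0.5 0; 0 0 1.2 0; 0 0 2 0; 0 0 2.5 0; -0.7 0.2 2.7 0; -2 0.5 3 0; -3.5 0.9 4 0; -5.2 1.35 5 0; -6.8 1.75 6 0; -7.5 1.95 7 0; -7.7 2 7 0; -7.7 2 7 0; -7.7 2 7 0; -7.7 2 7 0' 1.2
python3 - <<'E'
from h import *
p,d,c=snap('scene');W=cloud(d,c)
cv2.imwrite('pics/s2.png',cv2.resize(p[100:260,170:330],(600,600),interpolation=cv2.INTER_CUBIC)[:,:,::-1])
E
```

```text
time: 5.4
position: [0.4481, -0.242, 0.2464]
ee_rot: [[0.25, 0.968, -0.001], [0.968, -0.25, 0.0], [0.0, -0.001, -1.0]]
wrist_force: [0.1, 0.4, -2.5]
opening: 0.234
gripper_force: 59.0
```

View pics/s2.png

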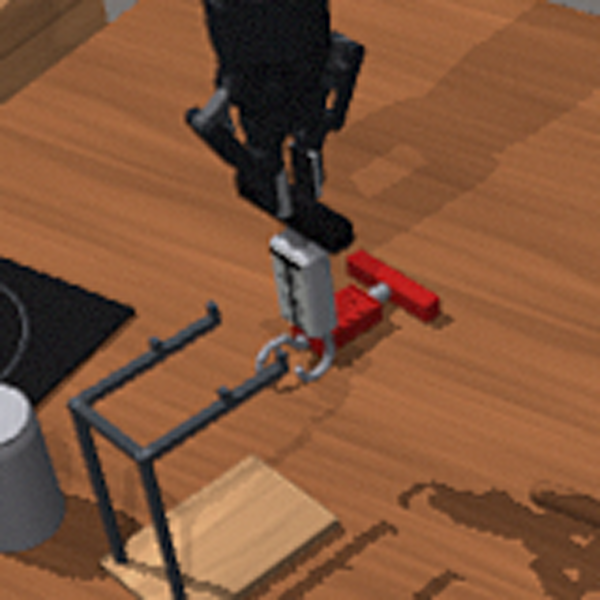

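The view shows the scale hanging upright in the jaws (case at crop 300,285) with its mouth facing the posts. The hook tip, at about (265,360), is clear of the rack. Next: carry it to the robot side of the pail.

```bash
python3 -m pendant '0 1 0 0; 0 3 0.5 0.03; 0 6 0.5 0.08; 0 9.5 0.5 0.14; 0 13 0.5 0.2; 0 17 0.5 0.27; 0.2 21 0.5 0.34; 0.3 25 0.5 0.41; 0.4 29 0.5 0.47; 0.5 33 0.5 0.53; 0.6 36.5 0.3 0.59; 0.6 39.5 0.1 0.64; 0.6 41.6 0 0.67; 0.6 42.7 0 0.678; 0.6 42.9 0 0.678; 0.6 42.9 0 0.678; 0.6 42.9 0 0.678; 0.6 42.9 0 0.678' 1.2
cat > eye.py <<'E'
from h import *
s=env.sense();t=s['position'];print('tcp',t.round(4),s['ee_rot'][:,1].round(3),s['wrist_force'].round(2))
for n in('top','scene','wrist'):
    p,d,c=snap(n,n+'_e.png');W=cloud(d,c);z=W[:,:,2]
    near=np.hypot(W[:,:,0]-.527,W[:,:,1]-.22)<.07
    e=np.array([.911,.412]);q=(W[:,:,:2]-[.527,.22])
    off=q@e; lat=q@np.array([-.412,.911])
    m=near&(z>.075)&(z<.14)&(abs(off)<.012)&(abs(lat)<.06);P=W[m]
    if len(P)<8: print(n,len(P));continue
    _,_,vt=np.linalg.svd(P[:,:2]-P[:,:2].mean(0),full_matrices=False)
    k=m&(z>.1205);l=lat[m];zz=z[m]
    prof=[(b,round(float(np.max(zz[abs(l-b/1000)<2])) if 0 else float(np.median(zz[abs(l-b/1000)<.002])),4)) for b in range(-28,29,4) if (abs(l-b/1000)<.002).any()]
    print(n,len(P),'off',off[m].mean().round(4),'yaw',np.arctan(-vt[0][0]/vt[0][1]).round(3),'top lat',lat[k].mean().round(4),'off',off[k].mean().round(4),k.sum(),prof)
    L=near&(z>.056)&(z<.073);Q=W[L];r=cv2.minEnclosingCircle((Q[:,:2]*1000).astype(np.float32));print('  lid',r)
E
python3 eye.py
```

```text
time: 7.7
position: [0.454, 0.1865, 0.2468]
ee_rot: [[-0.412, 0.911, -0.0], [0.911, 0.412, -0.0], [-0.0, -0.0, -1.0]]
wrist_force: [0.0, 0.4, -2.6]
opening: 0.231
gripper_force: 59.0
tcp [0.454  0.1865 0.2468] [ 0.911  0.412 -0.   ] [ 0.05  0.4  -2.59]
top 63 off -0.0006 yaw 0.41 top lat -0.0093 off -0.0001 4 [(-28, 0.1114), (-24, 0.1128), (-20, 0.1138), (-16, 0.1178), (-12, 0.1199), (-8, 0.1213)]
  lid ((539.1133422851562, 206.77584838867188), 60.151947021484375)
scene 144 off 0.0006 yaw 0.419 top lat 0.0015 off -0.0 18 [(-28, 0.1132), (-24, 0.1122), (-20, 0.1143), (-16, 0.1152), (-12, 0.1172), (-8, 0.12), (-4, 0.1229), (0, 0.1231), (4, 0.1221), (8, 0.1231), (12, 0.1186), (16, 0.117), (20, 0.1155), (24, 0.1138), (28, 0.1142)]
  lid ((528.3366088867188, 221.61941528320312), 66.15003204345703)
wrist 1036 off -0.0023 yaw 0.421 top lat 0.0024 off -0.0021 189 [(-28, 0.1123), (-24, 0.1132), (-20, 0.1138), (-16, 0.1149), (-12, 0.1174), (-8, 0.1204), (-4, 0.1236), (0, 0.1236), (4, 0.1237), (8, 0.1228), (12, 0.1201), (16, 0.1169), (20, 0.1151), (24, 0.114), (28, 0.1128)]
  lid ((522.4464111328125, 220.4483642578125), 65.63001251220703)
```

```bash
python3 - <<'E'
from h import *
p,d,c=snap('scene');W=cloud(d,c);z=W[:,:,2];q=W[:,:,:2]-[.454,.1865]
f=q@np.array([.911,.412]);l=q@np.array([-.412,.911])
b=(abs(f)<.04)&(abs(l)<.07)
for lo,hi in((.244,.27),(.155,.225),(.09,.15)):
    m=b&(z>lo)&(z<hi); 
    print(lo,m.sum(),'f',np.percentile(f[m],[3,50,97]).round(4),'l',np.percentile(l[m],[3,50,97]).round(4),'z',np.percentile(z[m],[1,50,99]).round(4))
m=b&(z>.085)&(z<.15)
for lo in np.arange(.085,.15,.006):
    k=m&(z>=lo)&(z<lo+.006)
    if k.any(): print(round(lo,3),k.sum(),'f',f[k].min().round(4),f[k].max().round(4),'l',np.median(l[k]).round(4))
v,u=np.where(b&(z>.09)&(z<.27));print(u.min(),u.max(),v.min(),v.max())
E
sed -n 1p h.py
```

```text
0.244 444 f [-0.0085  0.0094  0.015 ] l [-0.0492 -0.0105  0.045 ] z [0.2475 0.2637 0.2681]
0.155 397 f [-0.0044  0.0113  0.0142] l [-0.021  -0.0036  0.0165] z [0.1575 0.1957 0.2249]
0.09 43 f [-0.0143 -0.0027  0.0198] l [-0.0048 -0.002   0.0012] z [0.1025 0.1123 0.1483]
0.097 1 f -0.011 -0.011 l -0.0029
0.103 13 f -0.0087 0.0085 l -0.0015
0.109 12 f -0.0152 0.0186 l -0.0021
0.115 7 f -0.0125 0.0202 l -0.0023
0.121 5 f -0.0148 0.0189 l -0.0015
0.139 3 f 0.0017 0.0026 l -0.0018
0.145 2 f 0.0048 0.0063 l -0.0021
385 430 206 260
import numpy as np, cv2
```

```bash
python3 -m pendant '-0.16 0.35 -0.4 0; -0.16 0.35 -0.8 0; 0.3 0.56 -0.8 0; 1.2 0.97 -0.8 0; 2.3 1.46 -0.8 0; 3.4 1.96 -0.8 0; 4.5 2.46 -0.8 0; 5.5 2.91 -0.8 0; 6.3 3.27 -0.8 0; 6.9 3.54 -0.8 0; 7.13 3.65 -0.8 0; 7.13 3.65 -0.8 0; 7.13 3.65 -0.8 0; 7.13 3.65 -0.8 0' 1.2
python3 - <<'E'
from h import *
p,d,c=snap('scene')
cv2.imwrite('pics/s3.png',cv2.resize(p[190:340,330:480],(600,600),interpolation=cv2.INTER_CUBIC)[:,:,::-1])
E
```

```text
time: 9.65
position: [0.5251, 0.2234, 0.2389]
ee_rot: [[-0.412, 0.911, -0.0], [0.911, 0.412, -0.0], [-0.0, -0.0, -1.0]]
wrist_force: [1.1, -0.7, -2.7]
opening: 0.223
gripper_force: 59.0
```

View pics/s3.png

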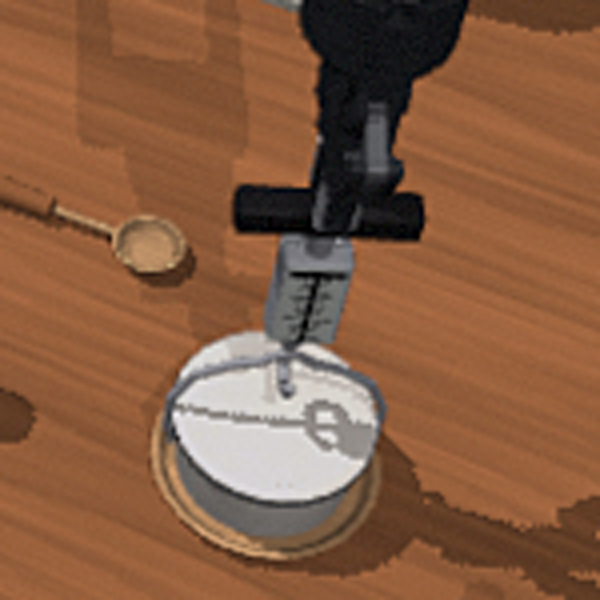

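The hook tip (crop 285,385) has passed under the wire at the crimp (288,352), and the pail hasn't moved. Raising slowly.

```bash
python3 -m pendant '0 0 0.3 0; 0 0 0.7 0; 0 0 1.1 0; 0 0 1.5 0; 0 0 1.8 0; 0 0 2.1 0; 0 0 2.4 0; 0 0 2.7 0; 0 0 3 0; 0 0 3.2 0; 0 0 3.3 0; 0 0 3.3 0; 0 0 3.3 0' 1.2
python3 eye.py
```

```text
time: 11.32
position: [0.5252, 0.2235, 0.2717]
ee_rot: [[-0.412, 0.911, -0.0], [0.911, 0.412, 0.0], [0.0, -0.0, -1.0]]
wrist_force: [-0.1, 0.3, -4.8]
opening: 0.23
gripper_force: 58.9
tcp [0.5252 0.2235 0.2717] [ 0.911  0.412 -0.   ] [-0.11  0.32 -4.79]
top 98 off -0.0009 yaw 0.427 top lat -0.0027 off -0.0018 17 [(-28, 0.1112), (-24, 0.1137), (-20, 0.1153), (-16, 0.1165), (-12, 0.1187), (-8, 0.124), (-4, 0.124), (0, 0.1206), (8, 0.1182), (12, 0.1194), (16, 0.116), (20, 0.1142), (24, 0.1123), (28, 0.1104)]
  lid ((526.4425659179688, 216.1768035888672), 63.35554885864258)
scene 165 off -0.0003 yaw 0.419 top lat 0.0006 off -0.0039 31 [(-28, 0.1122), (-24, 0.1125), (-20, 0.1136), (-16, 0.1155), (-12, 0.118), (-8, 0.1209), (-4, 0.1232), (0, 0.1218), (4, 0.1227), (8, 0.1223), (12, 0.1183), (16, 0.1167), (20, 0.1157), (24, 0.1142), (28, 0.1121)]
  lid ((527.6254272460938, 221.39578247070312), 65.96115112304688)
wrist 260 off -0.0014 yaw 0.424 top lat nan off nan 0 [(28, 0.1104)]
  lid ((524.350341796875, 223.1260986328125), 64.53675842285156)eye.py:13: RuntimeWarning: Mean of empty slice.
  print(n,len(P),'off',off[m].mean().round(4),'yaw',np.arctan(-vt[0][0]/vt[0][1]).round(3),'top lat',lat[k].mean().round(4),'off',off[k].mean().round(4),k.sum(),prof)
  ret = ret.dtype.type(ret / rcount)
```

```bash
for i in 1 2; do python3 -m pendant '0 0 0.1 0; 0 0 0.2 0; 0 0 0.3 0; 0 0 0.4 0; 0 0 0.5 0; 0 0 0.6 0; 0 0 0.6 0; 0 0 0.6 0' 1.2 | grep -E 'pos|wrist'; done
cat > z.py <<'E'
from h import *
s=env.sense();print(s['position'].round(4),s['wrist_force'].round(2))
p,d,c=snap('scene');W=cloud(d,c);z=W[:,:,2];r=np.hypot(W[:,:,0]-.5265,W[:,:,1]-.221)
m=(r<.055)&(z>.055)&(z<.105)&(p.min(2)>150);P=W[m]
A=np.c_[P[:,:2]-[.5265,.221],np.ones(len(P))];co=np.linalg.lstsq(A,P[:,2],rcond=None)[0]
print('lid z median',np.median(P[:,2]).round(4),'plane',co.round(4),len(P))
E
python3 z.py
```

```text
position: [0.5253, 0.2234, 0.2778]
wrist_force: [0.8, -0.1, -4.5]
position: [0.5253, 0.2235, 0.2838]
wrist_force: [-0.2, 0.1, -5.2]
[0.5253 0.2235 0.2838] [-0.18  0.07 -5.21]
lid z median 0.0666 plane [-0.0174  0.0059  0.0668] 1124
```

```bash
python3 - <<'E'
from h import *
D=np.load('pics/scene.npz');p=D['p'];W=D['W'];z=W[:,:,2];r=np.hypot(W[:,:,0]-.5265,W[:,:,1]-.221)
m=(r<.055)&(z>.055)&(z<.105)&(p.min(2)>150);print(np.median(z[m]),m.sum())
E
for i in 1 ; do python3 -m pendant '0 0 0.1 0; 0 0 0.2 0; 0 0 0.3 0; 0 0 0.4 0; 0 0 0.5 0; 0 0 0.6 0; 0 0 0.6 0; 0 0 0.6 0; 0 0 0.6 0' 1.2 | grep -E 'pos|wrist'; python3 z.py; done
```

```text
0.06532108191102867 1158
position: [0.5252, 0.2235, 0.2898]
wrist_force: [0.6, 0.3, -5.5]
[0.5252 0.2235 0.2898] [ 0.62  0.3  -5.51]
lid z median 0.0725 plane [-0.0164  0.0019  0.0726] 1126
```

Lift-off: the lid has risen about 7 mm, and the force reads about 2.8 N. 10 mm more puts the pail mid-window, then hold.

```bash
python3 -m pendant '0 0 0.1 0; 0 0 0.2 0; 0 0 0.3 0; 0 0 0.4 0; 0 0 0.5 0; 0 0 0.6 0; 0 0 0.7 0; 0 0 0.8 0; 0 0 0.9 0; 0 0 0.97 0; 0 0 1 0; 0 0 1 0; 0 0 1 0; 0 0 1 0; 0 0 1 0' 1.2 | grep -E 'time|pos|wrist'; python3 z.py
python3 -m pendant '0 0 0 0; 0 0 0 0; 0 0 0 0; 0 0 0 0; 0 0 0 0; 0 0 0 0; 0 0 0 0; 0 0 0 0; 0 0 0 0; 0 0 0 0; 0 0 0 0; 0 0 0 0; 0 0 0 0; 0 0 0 0; 0 0 0 0; 0 0 0 0' 1.2| grep -E 'time|pos|wrist'; python3 z.py
python3 - <<'E'
from h import *
p,d,c=snap('scene')
cv2.imwrite('pics/s4.png',cv2.resize(p[170:340,320:490],(600,600),interpolation=cv2.INTER_CUBIC)[:,:,::-1])
E
```

```text
time: 16.58
position: [0.5252, 0.2235, 0.2998]
wrist_force: [0.0, 0.2, -4.6]
[0.5252 0.2235 0.2998] [ 0.02  0.15 -4.64]
lid z median 0.0824 plane [-0.0155  0.008   0.0826] 1130
time: 18.62
position: [0.5253, 0.2235, 0.2998]
wrist_force: [-0.1, 0.3, -5.6]
[0.5253 0.2235 0.2998] [-0.09  0.26 -5.6 ]
lid z median 0.0826 plane [-0.0139  0.0068  0.0826] 1137
```

View pics/s4.png

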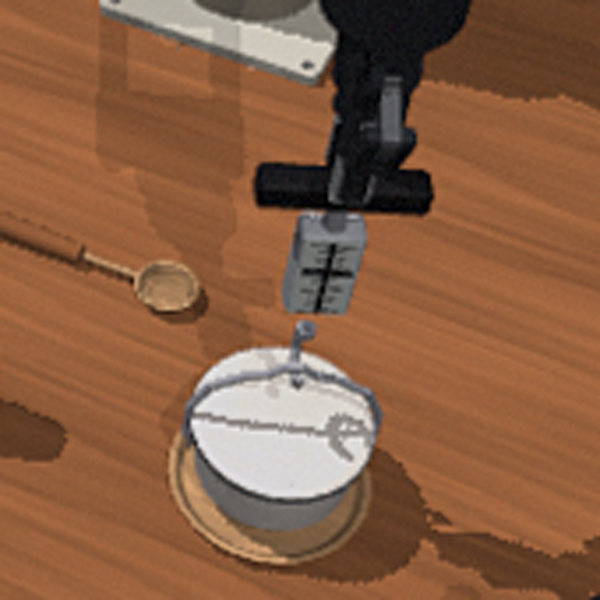

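The pail hangs level over its stand, hooked at the crimp (crop 298,380), with the pointer about mid-scale. I'll hold a little longer and check the centring against the seated position.

```bash
python3 -m pendant '0 0 0 0; 0 0 0 0; 0 0 0 0; 0 0 0 0; 0 0 0 0; 0 0 0 0; 0 0 0 0; 0 0 0 0' 1.2| grep -E 'time|wrist'
python3 - <<'E'
from h import *
D=np.load('pics/scene.npz')
def cen(p,W,lo):
    z=W[:,:,2];r=np.hypot(W[:,:,0]-.5265,W[:,:,1]-.221)
    m=(r<.075)&(abs(z-lo)<.008);e=(W[:,:,:2][m]*1000).astype(np.float32)
    h=cv2.convexHull(e); return cv2.minAreaRect(e)[:2],cv2.fitEllipse(h)[:2]
print(cen(D['p'],D['W'],.065))
p,d,c=snap('scene');print(cen(p,cloud(d,c),.0825))
E
```

```text
time: 19.73
wrist_force: [-0.5, -0.3, -6.5]
(((527.6295776367188, 221.61831665039062), (124.54423522949219, 122.87643432617188)), ((526.7556762695312, 221.2425079345703), (125.33193969726562, 126.55709075927734)))
(((526.14453125, 221.99746704101562), (123.63990783691406, 124.55809783935547)), ((526.3638305664062, 221.54931640625), (124.6092300415039, 127.04901123046875)))
```

```bash
python3 -m pendant '0 0 -0.1 0; 0 0 -0.25 0; 0 0 -0.4 0; 0 0 -0.55 0; 0 0 -0.7 0; 0 0 -0.85 0; 0 0 -1 0; 0 0 -1.15 0; 0 0 -1.25 0; 0 0 -1.35 0; 0 0 -1.45 0; 0 0 -1.55 0; 0 0 -1.65 0; 0 0 -1.75 0; 0 0 -1.85 0; 0 0 -1.95 0; 0 0 -2.1 0; 0 0 -2.3 0; 0 0 -2.5 0' 1.2 | grep -E 'time|pos|wrist'; python3 z.py
python3 -m pendant '0 0 -0.2 0; 0 0 -0.4 0; 0 0 -0.6 0; 0 0 -0.8 0; 0 0 -1 0; 0 0 -1.2 0; 0 0 -1.4 0; 0 0 -1.6 0; 0 0 -1.8 0; 0 0 -2 0; 0 0 -2.2 0; 0 0 -2.5 0; 0 0 -2.8 0; 0 0 -3.1 0; 0 0 -3.4 0; 0 0 -3.55 0; 0 0 -3.6 0; 0 0 -3.6 0; 0 0 -3.6 0' 1.2 | grep -E 'time|pos|wrist'; python3 z.py
python3 eye.py 2>&1 | grep -E 'scene|top|tcp'
```

```text
time: 22.15
position: [0.5253, 0.2235, 0.2747]
wrist_force: [-0.1, 0.1, -4.1]
[0.5253 0.2235 0.2747] [-0.07  0.12 -4.12]
lid z median 0.0654 plane [-0.0024 -0.0058  0.0657] 1113
time: 24.58
position: [0.5254, 0.2235, 0.2389]
wrist_force: [-0.4, 0.4, -2.4]
[0.5254 0.2235 0.2389] [-0.43  0.39 -2.41]
lid z median 0.0652 plane [-0.0003 -0.0134  0.0655] 1047
  print(n,len(P),'off',off[m].mean().round(4),'yaw',np.arctan(-vt[0][0]/vt[0][1]).round(3),'top lat',lat[k].mean().round(4),'off',off[k].mean().round(4),k.sum(),prof)
tcp [0.5254 0.2235 0.239 ] [0.911 0.412 0.   ] [-1.15  0.65 -2.65]
top 78 off -0.0031 yaw 0.519 top lat 0.0009 off -0.0105 8 [(-28, 0.1115), (-24, 0.1131), (-20, 0.1142), (-16, 0.1133), (-12, 0.1144), (-4, 0.1001), (0, 0.1028), (4, 0.1267), (16, 0.1167)]
scene 175 off -0.0009 yaw 0.417 top lat 0.0033 off -0.0006 23 [(-28, 0.1121), (-24, 0.1151), (-20, 0.1125), (-16, 0.1143), (-12, 0.1161), (-8, 0.1194), (-4, 0.1226), (0, 0.1001), (4, 0.1046), (8, 0.1245), (12, 0.1214), (16, 0.115), (20, 0.1177), (24, 0.1132), (28, 0.1144)]
wrist 280 off -0.0023 yaw 0.424 top lat nan off nan 0 []
```

Seated, and the hook is back at its entry height. Withdrawing.

```bash
python3 -m pendant '-0.3 -0.14 0 0; -0.9 -0.41 0 0; -1.7 -0.77 0 0; -2.7 -1.22 0 0; -3.8 -1.72 0 0; -4.9 -2.22 0 0; -5.9 -2.67 0 0; -6.7 -3.03 0 0; -7.2 -3.26 0 0; -7.3 -3.3 0.3 0; -7.3 -3.3 0.8 0; -7.3 -3.3 0.8 0; -7.3 -3.3 0.8 0' 1.2
python3 z.py; python3 - <<'E'
from h import *
s=env.sense();t=s['position']
p,d,c=snap('scene');W=cloud(d,c);z=W[:,:,2]-t[2];q=W[:,:,:2]-t[:2]
f=q@np.array([.911,.412]);l=q@np.array([-.412,.911]);b=(abs(f)<.04)&(abs(l)<.07)
for lo,hi in((-.003,.023),(-.09,-.022),(-.155,-.098)):
    m=b&(z>lo)&(z<hi); 
    print(lo,m.sum(),'f',np.percentile(f[m],[3,50,97]).round(4),'l',np.percentile(l[m],[3,50,97]).round(4),'z',np.percentile(z[m],[1,50,99]).round(4))
E
```

```text
time: 26.4
position: [0.4525, 0.1906, 0.2469]
ee_rot: [[-0.412, 0.911, 0.0], [0.911, 0.412, 0.0], [-0.0, 0.0, -1.0]]
wrist_force: [-0.3, -0.3, -3.1]
opening: 0.23
gripper_force: 59.2
[0.4525 0.1906 0.2469] [-0.34 -0.34 -3.07]
lid z median 0.0653 plane [-0.0008 -0.0072  0.0653] 1169
-0.003 444 f [-0.0075  0.0091  0.0157] l [-0.0492 -0.0105  0.0454] z [0.0008 0.0167 0.0217]
-0.09 389 f [-0.0038  0.0113  0.0144] l [-0.0213 -0.0044  0.0167] z [-0.0888 -0.0514 -0.0222]
-0.155 47 f [-0.014  -0.0034  0.0183] l [-0.0048 -0.0016  0.002 ] z [-0.1432 -0.1326 -0.0988]
```

The pail stays seated and the scale hasn't slipped in the grip. Going back to the rack by the reverse path.

```bash
python3 -m pendant '0 -1 0 0; 0 -3 0.3 -0.03; 0 -6 0.3 -0.08; 0 -9.5 0.3 -0.14; 0 -13 0.3 -0.2; 0 -17 0.3 -0.27; -0.1 -21 0.3 -0.34; -0.2 -25 0.3 -0.41; -0.3 -29 0.3 -0.47; -0.4 -33 0.3 -0.53; -0.4 -36.5 0.3 -0.59; -0.44 -39.5 0.1 -0.64; -0.44 -41.9 0 -0.67; -0.44 -43 0 -0.678; -0.44 -43.3 0 -0.678; -0.44 -43.3 0 -0.678; -0.44 -43.3 0 -0.678' 1.2 | grep -E 'time|pos|ee'
python3 - <<'E'
from h import *
t=np.array([.4481,-.242,.2464]);s=env.sense();print(s['position'].round(4),s['ee_rot'][:,1].round(3))
p,d,c=snap('wrist','w2.png')
E
```

```text
time: 28.62
position: [0.4479, -0.2418, 0.2468]
ee_rot: [[0.249, 0.968, -0.0], [0.968, -0.249, 0.0], [0.0, -0.0, -1.0]]
[ 0.4479 -0.2418  0.2468] [ 0.968 -0.249 -0.   ]
```

View pics/w2.png

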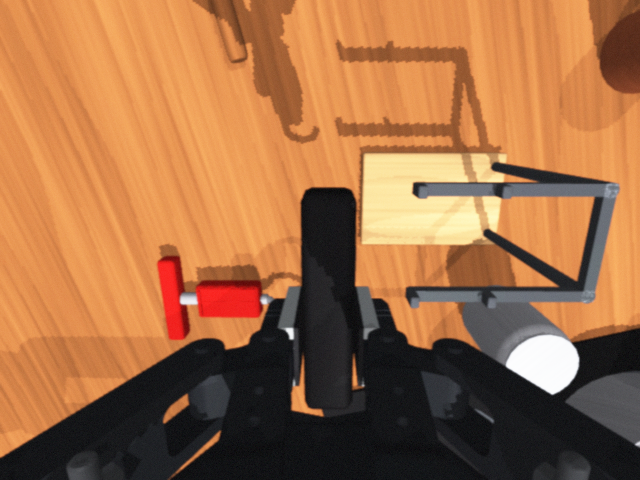

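The wrist view shows the rack empty (arms at rows 190 and 297), with the scale held squarely in front of it. Moving in and lowering onto the arms.

```bash
python3 -m pendant '0.7 -0.2 -0.8 0; 2.2 -0.55 -2 0; 4 -1.05 -3.2 0; 5.7 -1.5 -4.2 0; 7 -1.8 -4.5 0; 7.6 -1.98 -4.5 0; 7.7 -2 -4.6 0; 7.7 -2 -5 0; 7.7 -2 -5.6 0; 7.7 -2 -6.1 0; 7.7 -2 -6.5 0; 7.7 -2 -6.7 0; 7.7 -2 -6.8 0; 7.7 -2 -6.85 0; 7.7 -2 -6.9 0; 7.7 -2 -6.9 0' 1.2
```

```text
time: 30.68
position: [0.5249, -0.2625, 0.1779]
ee_rot: [[0.25, 0.968, 0.0], [0.968, -0.25, -0.0], [-0.0, 0.0, -1.0]]
wrist_force: [-0.1, 0.6, -2.1]
opening: 0.232
gripper_force: 59.2
```

```bash
python3 -m pendant '0 0 -0.04 0; 0 0 -0.08 0; 0 0 -0.08 0; 0 0 -0.08 0' 1.2 | grep -E 'pos|wrist'
python3 -m pendant '0 0 0 0; 0 0 0 0' 2.8 | grep -E 'pos|wrist|open'; python3 -m pendant '0 0 0 0; 0 0 0 0; 0 0 0 0;0 0 0 0; 0 0 0 0; 0 0 0 0' 8.5 | grep -E 'pos|wrist|open'
python3 -m pendant '0 0 0.5 0; 0 0 2 0; 0 0 4.5 0; 0 0 7 0; 0 0 9 0; 0 0 9 0; 0 0 9 0; 0 0 9 0' 8.5 | grep -E 'time|pos|wrist'
python3 - <<'E'
from h import *
p,d,c=snap('wrist','w3.png');W=cloud(d,c);z=W[:,:,2]
m=(z>.193)&(z<.201)&(p.max(2)<80)&(np.hypot(W[:,:,0]-.525,W[:,:,1]+.262)<.07);P=W[m]
print(len(P),cv2.minAreaRect((P[:,:2]*1000).astype(np.float32)),P[:,2].mean())
E
python3 z.py
```

```text
position: [0.5249, -0.2625, 0.1772]
wrist_force: [-0.6, 0.7, 0.6]
position: [0.5251, -0.2626, 0.1772]
wrist_force: [-0.8, -0.8, -0.3]
opening: 0.332
position: [0.5249, -0.2625, 0.177]
wrist_force: [0.0, -0.7, 0.5]
opening: 0.998
time: 33.17
position: [0.5244, -0.2623, 0.2661]
wrist_force: [0.1, -0.4, -0.1]
4559 ((524.6163330078125, -263.286376953125), (97.69178771972656, 21.489076614379883), 75.05728149414062) 0.19562353914116518
[ 0.5244 -0.2623  0.2661] [ 0.39 -0.22  0.17]
lid z median 0.0653 plane [ 0.002  -0.0148  0.0655] 1179
```

View pics/w3.png

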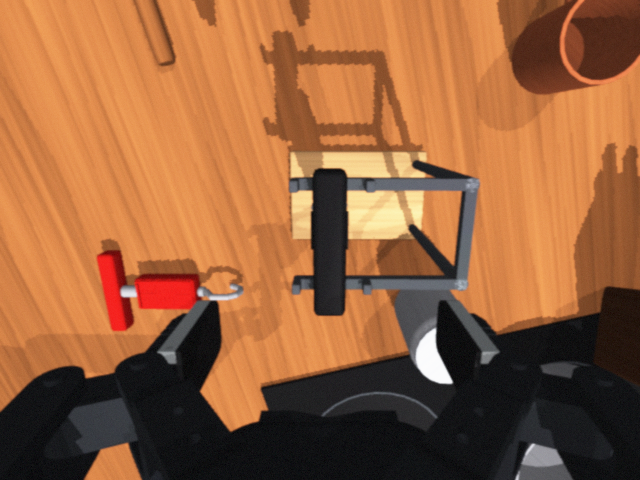

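The scale hangs on both arms as at the start, with its handle at (329,242). It's within 0.5 mm of where it began, the pail is seated, and the gripper is clear.

```bash
python3 -m pendant '0 0 0 0; 0 0 0 0; 0 0 0 0; 0 0 0 0; 0 0 0 0; 0 0 0 0' | grep time; python3 -c "
from station import env
print(env.job_done())"
```

```text
time: 34.02
the job is handed in; nothing more can be done
None
```

I weighed the pail at about 2.8 N (roughly 0.28 kg, from a noisy wrist force): it hung still about 10 mm above the rim for over two seconds, was set back in its stand and unhooked, and the scale is back on both rack arms; the job was handed in at 34 s, and no verdict was shown.

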